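# Reverse the ratchet and clamp the stone

### The arm

A 6-joint arm with a two-finger parallel gripper is mounted at the origin on the work surface. World frame = base frame: x ahead of the robot, y to its left, z up, the work surface at z = 0. Lengths are in m, angles in rad, forces in N, time in s.
With the tool pointing down it reaches from about 0.375 to 0.975 m from the base axis. Payload 3.8 kg.
Tool frame: the origin (TCP) lies midway between the tips of the shut fingers; the grasp point (between the pads) lies 19 mm behind it; z points along the fingers, y is the line along which they close (so a half turn about z gives the same grasp; the last joint's range is limited). The gripper opens to 85 mm and grips with 20 to 120 N. Pads are 22 mm wide; open, the fingers measure 114 mm over their backs; the gripper's body (76 mm by 85 mm) begins 54 mm behind the grasp point. The pads swing forward as they close: fully open they stand 13 mm farther back than shut.
Start: joints at [1.065, 0.264, 1.604, -0, 1.274, -0.037], TCP at [0.305, 0.602, 0.204] pointing down, gripper open.
Joint ranges: [-2.63, 2.63], [-0.94, 2.18], [0.31, 2.57], [-1.31, 4.45], [0, 2.66], [-2.55, 2.55]. Speed limits (rad/s): [2.57, 2.57, 3.14, 3.14, 3.14, 3.14].

### API

Orientations are given as a rotation vector (axis times angle).
In Python, from workcell import status, read_camera, workorder, masks_of gives the robot as it stands.
- The arm moves only by the tool drive_tool, never from a script. Its argument "rows" is a list of rows, each a list of 7 numbers: the turn, a rotation vector about the tool's x, y, z in degrees, then the shift along the tool's x, y, z in m, then the opening, from 0 (shut) to 1 (fully open). In form: [[ax, ay, az, tx, ty, tz, claw], ...]. A call has 1 to 8 rows; each row shifts and turns the commanded pose from where the row before left it, along the tool's axes as they then stand; what a row does not reach is not made up. A row lasts 1/12 s, in which the tool goes at most 41.7 mm and 7.16 degrees, less where a joint would pass 70% of its speed; a pose out of reach is approached as far as the arm can. A call is refused whole if a number of a shift passes 0.0417 or a number of a turn 7.16, either way. A call with a gripper value outside its range is refused whole. The fingers move at their own pace and stop on an object; "force" is the grip in N (left out, the last holds). Time passes only in rows, so rows that do not move let the fingers close. It gives the time, the measured TCP pose, the force, the opening and the grip force at its end, in the units of the state.
- status.read_state(): the state, without advancing time (a new reading comes with each control period).
- read_camera(name): name is "side" or "top" or "wrist"; returns a dict with "color" (480x640x3 uint8, red, green, blue), "intrinsics" (3x3 intrinsics, pixels), "D" ([k1, k2, p1, p2, k3] as OpenCV has them; the pictures are not rectified), "world_from_camera" (4x4, takes a point from camera to world coordinates); the wrist camera has in their place "mount" (4x4, takes a point from camera to tool coordinates, whose origin is the TCP and whose axes are the flange's). Camera axes: x right, y up, looking along -z (the intrinsics and any distortion apply to the point x, -y, -z); pixel columns grow to the right and rows downward; lengths in m; the calibration is good to about 2 mm. A picture is of the moment at which its call begins: read the wrist's pose just before it. There is no depth.
- workorder.finish_job(): hands the job in; it is judged then, once.
Trained networks look in a picture, given as the dict that the camera call returned (one of the last four; its "shot" number tells which), for a name from the list of things; names that differ only in an ending like _2 or _b are one class to them, and where a whole thing is asked for, a point or a joint stands for the part that bears it (a point fixed in the world has none). Each returns a list of dicts, best first, with "score" (0 to 1); they miss things now and then, are a little off and sometimes report something else, mostly with a low value. They report only what shows in the picture. A call takes as long as a camera call.
- masks_of(picture, name): "mask" (480x640 bool, what is visible of it) and "bbox" ([left, top, right, bottom] in pixels, round what is visible of it).
The state is a dict: "time": time; "q": joint angles; "joint_vel": joint speeds; "joint_torque": joint torques, N m; "tool_pos": TCP position; "tcp_rot": TCP orientation; "wrist_force": force on the tool from outside, world axes, zero at the start; "torque": the same for the moment, N m; "width": opening from 0.0 (shut) to 1.0 (fully open); "grip_force": force on a finger pad.
Only numpy, scipy, OpenCV 4.12 (cv2) and the standard library are available. Lean on these libraries where they do the work, as an engineer would, in place of code of your own. Each camera call takes 0.05 s, during which the arm holds its last target. There are 200 camera calls.

### The job

The ratchet clamp on the board is set to unwind. Flip the small direction lever on its head over to the winding side, feel that the handle now free-wheels when swung well back anticlockwise (seen from above), then wind clockwise with as many strokes as needed until the stone is gripped firmly between the sprung jaw pad and the end stop. Do not over-tighten, or the stone will crack; leave the handle free at the end and do not shift the other things on the board.

Things in the scene. Friction and masses are not known exactly. Their poses are not given: they have to be found in the camera images.
- clamp: ratchet clamp bolted to the plywood board (board top at z = 12 mm): grey housing 90 x 84 mm, 45 mm high, base plate 110 x 100 mm. Origin on the vertical spindle axis at board level (heights below are above it); z up, +x points to jaw, stone and end stop. On top a 20-tooth wheel, over it the handle: round head (radius 40 mm), flat bar 22 mm wide, its top at 69.5 mm, a knob at its end.
- head (a point): point on the spindle axis 69 mm up. Force felt along the knob's arc while moving: free-wheeling 1 to 2 N with clicks; winding (clockwise) unloaded 6 to 7 N, rising 0.65 N per mm of pad spring. Firm: 8.5 to 10 N (30 to 50 N on the stone); under 8 N too loose, over 11.5 N at risk. Held still after a push: 4 to 5 N unloaded, 7 N when firm. Lever wrong: 6 N anticlockwise. It holds when let go
- jaw_side (a point): fixed point on the housing's +x face, 32 mm up, where the jaw comes out: a rubber-faced pad 60 x 36 mm on springs (8 N per mm), advancing 12 mm per radian of winding. How far out it starts varies and is not told: it has 11 to 29 mm to go before the stone is pressed against the stop, about two strokes. Each reversal of the handle loses up to one tooth (18 degrees)
- knob (a point): centre of the top face of the upright round black knob at the end of the handle: 24 mm diameter, 46 mm tall, fixed to the bar, top 115 mm above the clamp's origin, 145 mm from the spindle axis. It can be gripped, or caged between slightly open fingers, from above
- handle (a joint): swing of the handle about the spindle, rad: 0 when it points along the clamp's -x (away from the stone), positive anticlockwise seen from above; mechanical stops at -1.15 and +1.15. It stays where it is left
- tab (a point): centre of the top of the direction lever's upright thumb tab: dark steel, 8 mm thick across, 16 mm long along the lever, 26 mm tall, top 100.5 mm above the clamp's origin; the lever's flat arm below has its top at 75.5 mm. The lever turns on a pin on the bar 62 mm from the spindle axis and points back over the head: the tab lies 46 mm from the pin, about 16 mm from the axis
- lever (a joint): direction lever, rad: snaps over centre between -0.3 (unwinding; the start) and +0.3 (winding). Seen from the spindle out along the handle bar, the tab is to the right at -0.3, to the left at +0.3: move it about 27 mm left; takes 1 to 2 N, do not exceed about 10 N. A tooth may hold it short, at 0.15 or more; it clicks home as the handle swings back
- stone: the rough grey stone to be gripped: 64 mm long along its own x between two flat sawn ends, 66 mm wide, 74 mm high, 0.55 kg, loose on the board between the pad and a grey upright end stop (80 mm wide, 62 mm high, bolted down). Origin at the centre of its underside. It need not be touched; the pad pushes it the last few mm
- chip: loose stone flake 34 x 28 x 18 mm on the board under the handle's reach; leave alone. Origin under its centre
- boulder: loose rock 90 x 75 x 60 mm; leave alone. Origin under its centre
- chisel: wooden-handled driver 200 mm long lying on the board; leave alone
- brush: brush 180 mm long lying on the board; leave alone
- rasp: open-ended spanner 170 mm long lying on the board; leave alone

How it is judged:
By the outcome, as a careful person would: the job done as asked, in the order asked, and still so for the second after the job is handed in, with the robot touching nothing.
It also fails if it takes over 70 s, if anything falls off the work surface, if the arm or the gripper's body presses on something with over 40 N, if the wrist force passes 120 N, or if a joint passes its speed limit or range.

## Working session

There is one attempt and no reset: what is moved stays moved. The work goes in short steps, Python scripts to look and compute and a tool call to move; the robot and the scene stay as the last step left them, time stands still between calls to the robot, and variables do not carry over. Pictures are saved under pics/ and viewed, at most 10 in all, crops included, and the job is handed in when it is done.

Besides the shell and the picture viewer there is one more tool, called after "Call:" as a command line: name --pt "numbers of a row" for each row, then --argument value for the rest. drive_tool: Moves the arm, as the interface text tells. Its arguments: {"type":"object","properties":{"rows":{"type":"array"},"force":{"type":"number"}},"required":["rows"]}

```bash
mkdir -p pics; ls; cat > h.py <<'E'
import numpy as np,cv2
from workcell import status,read_camera,workorder,masks_of
from scipy.spatial.transform import Rotation as R
def save(p,n,crop=None,s=1):
    im=p["color"][...,::-1]
    if crop: im=im[crop[1]:crop[3],crop[0]:crop[2]]
    cv2.imwrite("pics/"+n,cv2.resize(im,None,fx=s,fy=s,interpolation=cv2.INTER_CUBIC))
def wfc(p,st=None):
    if "world_from_camera" in p: return np.array(p["world_from_camera"])
    T=np.eye(4);T[:3,:3]=R.from_rotvec(st["tcp_rot"]).as_matrix();T[:3,3]=st["tool_pos"]
    return T@np.array(p["mount"])
def ray(p,uv,st=None):
    T=wfc(p,st);q=cv2.undistortPoints(np.array([[uv]],float),np.array(p["intrinsics"]),np.array(p["D"],float))[0,0]
    d=T[:3,:3]@np.array([q[0],-q[1],-1]);return T[:3,3],d
def atz(p,uv,z,st=None):
    o,d=ray(p,uv,st);return o+d*(z-o[2])/d[2]
def proj(p,X,st=None):
    T=np.linalg.inv(wfc(p,st));c=(T[:3,:3]@np.asarray(X).T).T+T[:3,3];c=c*[1,-1,-1]
    return cv2.projectPoints(c,np.zeros(3),np.zeros(3),np.array(p["intrinsics"]),np.array(p["D"],float))[0][:,0]
E
python3 - <<'E'
from h import *
s=status.read_state();print({k:np.round(v,3) for k,v in s.items()})
for n in("top","side"):
    p=read_camera(n);save(p,n+".png");print(n,np.round(wfc(p),3).tolist())
    for o in("clamp","knob","tab","stone","chip","handle"):
        for m in masks_of(p,o)[:2]:
            ys,xs=np.nonzero(m["mask"]);print(o,round(m["score"],2),m["bbox"],xs.mean().round(1),ys.mean().round(1),len(xs))
E
```

```text
pics
{'time': np.float64(0.0), 'q': array([ 1.065,  0.265,  1.605,  0.   ,  1.274, -0.037]), 'joint_vel': array([-0.   , -0.003, -0.001, -0.001, -0.   , -0.001]), 'joint_torque': array([-0.0000e+00, -5.1515e+01, -3.6730e+01, -0.0000e+00,  1.3000e-02,
        0.0000e+00]), 'tool_pos': array([0.305, 0.601, 0.202]), 'tcp_rot': array([-7.290e-01, -3.055e+00,  3.000e-03]), 'wrist_force': array([ 0.665, -0.064,  0.446]), 'torque': array([-0.024, -0.01 ,  0.027]), 'grip_force': np.float64(0.0), 'width': np.float64(0.996)}
top [[-0.022, 0.984, -0.177, 0.447], [-1.0, -0.022, 0.004, -0.008], [0.001, 0.177, 0.984, 1.098], [0.0, 0.0, 0.0, 1.0]]
clamp 0.57 [272.3, 187.5, 327.3, 339.4] 302.3 253.6 4573
tab 0.57 [288.2, 255.1, 320.7, 287.0] 301.4 272.8 294
stone 0.89 [281.3, 150.8, 313.4, 189.4] 294.5 168.7 1186
chip 0.52 [325.9, 308.1, 343.0, 323.5] 333.2 315.9 248
handle 0.76 [276.4, 227.7, 329.8, 340.0] 304.8 271.8 2339
handle 0.63 [286.8, 256.9, 320.9, 285.3] 300.7 272.5 290
side [[0.694, 0.547, -0.468, 0.138], [-0.72, 0.543, -0.432, -0.448], [0.018, 0.637, 0.771, 0.941], [0.0, 0.0, 0.0, 1.0]]
clamp 0.56 [225.3, 221.1, 341.1, 332.2] 285.2 272.7 5076
knob 0.78 [227.5, 242.2, 308.2, 334.5] 267.4 279.1 2382
knob 0.73 [323.3, 435.7, 431.6, 479.3] 380.2 460.3 1318
tab 0.83 [250.1, 248.6, 289.0, 285.4] 268.1 268.4 303
tab 0.58 [226.4, 238.4, 307.5, 328.3] 267.8 278.9 2405
stone 0.61 [322.7, 197.8, 365.6, 240.3] 343.2 216.0 1228
chip 0.62 [249.8, 328.7, 271.0, 346.5] 260.2 336.0 296
handle 0.74 [322.4, 435.7, 432.3, 478.4] 379.1 460.4 1333
handle 0.69 [226.4, 241.0, 310.0, 328.6] 268.0 279.0 2532
```

```bash
python3 - <<'E'
from h import *
a=cv2.imread("pics/top.png")[130:360,220:400];b=cv2.imread("pics/side.png")[180:360,200:400]
a=cv2.resize(a,(450,575),interpolation=3);b=cv2.resize(b,(350,315),interpolation=3)
o=np.zeros((575,800,3),np.uint8);o[:,:450]=a;o[:315,450:]=b;cv2.imwrite("pics/v1.png",o)
E
```

```text
(no output)
```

View pics/v1.png

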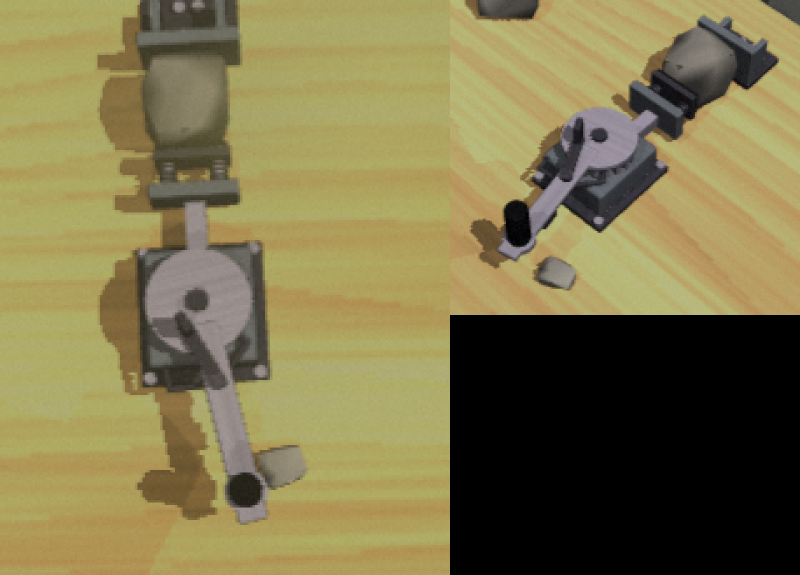

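View pics/top.png

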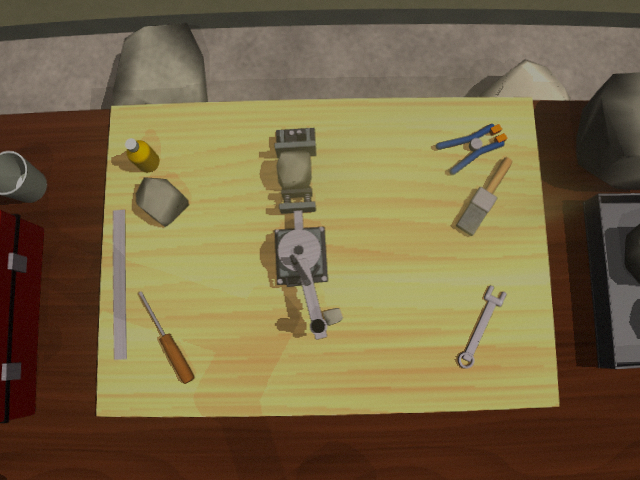

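The pictures show the spindle boss at about (298,250) in the top view, the knob top at (318,326) and the tab top at (292,257). The chip touches or nearly touches the bar to the right of the knob.

```bash
python3 - <<'E'
from h import *
pt=read_camera("top");ps=read_camera("side")
def tri(a,b):
    o1,d1=ray(pt,a);o2,d2=ray(ps,b)
    A=np.stack([d1,-d2],1);t=np.linalg.lstsq(A,o2-o1,rcond=None)[0]
    x,y=o1+d1*t[0],o2+d2*t[1];return np.round((x+y)/2,4),np.round(np.linalg.norm(x-y),4)
for n,a,b,z in(("spin",(298.4,250),(285.1,257.1),.081),("knob",(318,325.6),(238.3,297),.127),("tab",(292.4,256.8),(273.1,249),.1125)):
    print(n,tri(a,b),np.round(atz(pt,a,z),4),np.round(atz(ps,b,z),4))
# clamp pose fit: search x,y,yaw,theta using several top pixels
from scipy.optimize import least_squares
c=lambda u,v:((u/2.5+220),(v/2.5+130))
# base bolts? use spindle,knob in both views
def f(q):
    x,y,phi=q
    S=[x,y,.081];K=[x+.145*np.cos(phi),y+.145*np.sin(phi),.127]
    return np.r_[(proj(pt,np.array([S,K]))-[(298.4,250),(318,325.6)]).ravel(),(proj(ps,np.array([S,K]))-[(285.1,257.1),(238.3,297)]).ravel()]
r=least_squares(f,[.43,.05,3.3]);print(r.x,f(r.x).round(1))
x,y,phi=r.x
# clamp yaw from end-stop/plate: plate corners bolts in top
for u,v in((143,255),(256,247),(150,379),(262,372)): print(np.round(atz(pt,c(u,v),.02),4))
# jaw block ends at z~.06
for u,v in((150,185),(239,181),(138,34),(238,34)): print(np.round(atz(pt,c(u,v),.07),4))
for u,v in((258,462),(305,470),(262,450),(300,446),(270,486)): print("chip",np.round(atz(pt,c(u,v),.022),4))
E
```

```text
spin (array([0.6173, 0.0459, 0.0833]), np.float64(0.0003)) [0.6176 0.0461 0.081 ] [0.6187 0.0472 0.081 ]
knob (array([0.4768, 0.0107, 0.1365]), np.float64(0.0018)) [0.4764 0.0114 0.127 ] [0.4815 0.0156 0.127 ]
tab (array([0.5993, 0.0558, 0.1135]), np.float64(0.0017)) [0.6002 0.0553 0.1125] [0.5991 0.0568 0.1125]
[0.61898981 0.0468426  3.37770754] [-0.4 -0.7 -0.9 -0.9  0.2  0.  -0.5  2.2]
[0.6648 0.0909 0.02  ]
[0.6693 0.0013 0.02  ]
[0.5662 0.086  0.02  ]
[ 0.5698 -0.0014  0.02  ]
[0.709  0.0807 0.07  ]
[0.7106 0.0128 0.07  ]
[0.8307 0.0896 0.07  ]
[0.8288 0.0116 0.07  ]
chip [0.5    0.0032 0.022 ]
chip [ 0.493  -0.0329  0.022 ]
chip [ 5.091e-01 -1.000e-04  2.200e-02]
chip [ 0.5115 -0.0295  0.022 ]
chip [ 0.4814 -0.0057  0.022 ]
```

Call:
drive_tool --pt "0 0 0 -0.0317 -0.0222 0 0.4" --pt "0 0 0 -0.0317 -0.0222 0 0.4" --pt "0 0 0 -0.0317 -0.0222 0 0.4" --pt "0 0 0 -0.0317 -0.0222 0 0.4" --pt "0 0 0 -0.0317 -0.0222 0 0.4" --pt "0 0 0 -0.0317 -0.0222 0 0.4" --pt "0 0 0 -0.0317 -0.0222 0 0.4" --pt "0 0 0 -0.0317 -0.0222 0 0.4"

```text
time: 1.47
tool_pos: [0.4516, 0.3275, 0.2041]
tcp_rot: [0.729, 3.055, 0.001]
wrist_force: [0.6, 0.1, 1.1]
width: 0.403
grip_force: 0.0
```

Call:
drive_tool --pt "0 0 0 -0.0317 -0.0222 0 0.4" --pt "0 0 0 -0.0317 -0.0222 0 0.4" --pt "0 0 0 -0.0317 -0.0222 0 0.4" --pt "0 0 0 -0.0317 -0.0222 0 0.4" --pt "0 0 0 -0.0317 -0.0222 0 0.4" --pt "0 0 0 -0.0317 -0.0222 0 0.4" --pt "0 0 0 -0.0317 -0.0222 0 0.4" --pt "0 0 0 -0.0317 -0.0222 0 0.4"

```text
time: 2.13
tool_pos: [0.5977, 0.0543, 0.2041]
tcp_rot: [0.73, 3.055, 0.0]
wrist_force: [0.3, 1.3, 0.6]
width: 0.4
grip_force: 0.0
```

Call:
drive_tool --pt "0 0 -6.8 0 0 0 0.4" --pt "0 0 -6.8 0 0 0 0.4" --pt "0 0 -6.8 0 0 0 0.4" --pt "0 0 -6.8 0 0 0 0.4" --pt "0 0 -6.8 0 0 0 0.4" --pt "0 0 -6.3 0 0 0 0.4" --pt "0 0 0 0 0 0 0.4" --pt "0 0 0 0 0 0 0.4"

```text
time: 2.8
tool_pos: [0.597, 0.0561, 0.2039]
tcp_rot: [-0.363, 3.12, -0.0]
wrist_force: [0.3, -0.4, -0.6]
width: 0.404
grip_force: 0.0
```

```bash
cat >> h.py <<'E'
S=np.array([.6176,.0462])
def rep(target=None,zt=None,s=None):
    s=s or status.read_state();M=R.from_rotvec(s["tcp_rot"]).as_matrix()
    d=np.array(s["tool_pos"])[:2]-S
    phi=np.degrees(np.arctan2(d[1],d[0]))%360
    f=np.array(s["wrist_force"]);t=np.array([-np.sin(np.radians(phi)),np.cos(np.radians(phi)),0])
    print("t",round(float(s["time"]),2),"pos",np.round(s["tool_pos"],4),"yang",np.degrees(np.arctan2(M[1,1],M[0,1])).round(1),"tilt",M[:,2].round(3),"q",np.round(s["q"],2),"w",round(float(s["width"]),3))
    print("phi",phi.round(1),"rad",np.linalg.norm(d).round(4),"F",f.round(2),"Ftan",(f@t).round(2))
    if target is not None:
        z=s["tool_pos"][2] if zt is None else zt
        print("tool delta",(M.T@(np.array([*target,z])-s["tool_pos"])).round(4))
E
python3 - <<'E'
from h import *
s=status.read_state();rep((.5985,.0555),.140,s)
p=read_camera("wrist");save(p,"w1.png")
print(proj(p,[[.5985,.0555,.1125],[.477,.0112,.127],[.6176,.0462,.083]],s).round(0))
E
```

```text
t 2.8 pos [0.597  0.0561 0.2039] yang 103.3 tilt [ 0. -0. -1.] q [ 0.05  0.12  1.77 -0.    1.25 -1.75] w 0.404
phi 154.3 rad 0.0229 F [ 0.35 -0.38 -0.62] Ftan 0.19
tool delta [-0.0013 -0.0009  0.0639]
[[315. 240.]
 [286.  23.]
 [297. 249.]]
```

View pics/w1.png

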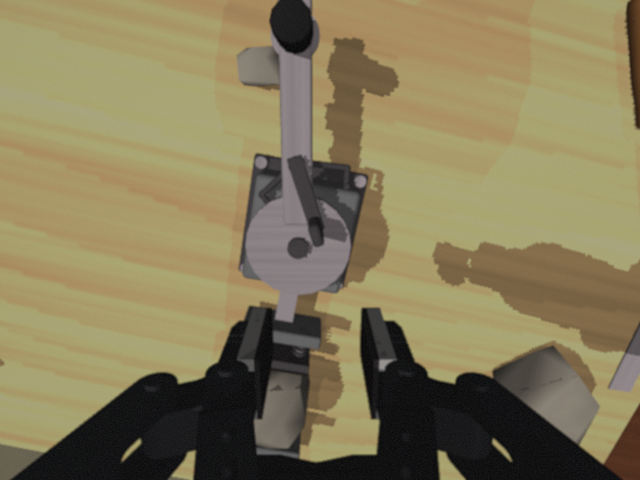

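The wrist view has the tab inside the finger gap (tab near (317,230), spindle (298,247), knob (293,15)), matching the estimate. I'll go down and sweep.

Call:
drive_tool --pt "0 0 0 -0.001 0 0.03 0.4" --pt "0 0 0 0 0 0.03 0.4" --pt "0 0 0 0 0 0.03 0.4" --pt "0 0 0 0 0 0.018 0.4" --pt "0 0 0 0 0 0 0.4" --pt "0 0 0 0 0 0 0.4"

```text
time: 3.35
tool_pos: [0.5968, 0.0563, 0.0947]
tcp_rot: [0.365, -3.117, -0.0]
wrist_force: [0.4, 0.5, 0.3]
width: 0.397
grip_force: 0.0
```

```bash
python3 - <<'E'
from h import *
s=status.read_state();rep((.603,.029),.095,s)
p=read_camera("wrist");save(p,"w2.png",(160,140,480,480),1.5)
print(proj(p,[[.5985,.0555,.1125]],s).round(0))
E
```

```text
t 3.35 pos [0.5968 0.0563 0.0947] yang 103.4 tilt [-0.003 -0.    -1.   ] q [ 0.05  0.21  1.88 -0.    1.05 -1.75] w 0.397
phi 154.0 rad 0.0231 F [0.35 0.48 0.26] Ftan -0.58
tool delta [ 0.0003 -0.028  -0.0003]
[[313. 320.]]
```

View pics/w2.png

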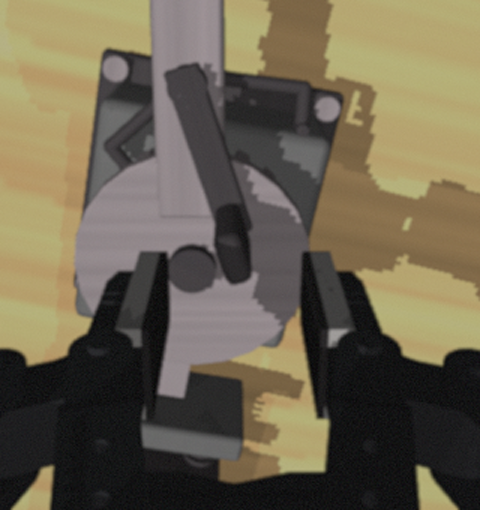

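The tab sits between the two fingers in the crop, near (235,250), so I'll sweep towards -tool y.

Call:
drive_tool --pt "0 0 0 0 -0.006 0 0.4" --pt "0 0 0 0 -0.005 0 0.4" --pt "0 0 0 0 -0.003 0 0.4" --pt "0 0 0 0 -0.003 0 0.4" --pt "0 0 0 0 -0.003 0 0.4" --pt "0 0 0 0 -0.003 0 0.4" --pt "0 0 0 0 -0.003 0 0.4"

```text
time: 3.98
tool_pos: [0.6041, 0.0307, 0.0959]
tcp_rot: [-0.367, 3.12, -0.0]
wrist_force: [0.7, -0.4, -0.2]
width: 0.401
grip_force: 0.0
```

Call:
drive_tool --pt "0 0 0 0 -0.002 0 0.4" --pt "0 0 0 0 -0.002 0 0.4" --pt "0 0 0 0 0 0 0.4"

```text
time: 4.23
tool_pos: [0.6049, 0.0268, 0.0957]
tcp_rot: [0.367, -3.12, 0.0]
wrist_force: [0.7, 0.5, -0.0]
width: 0.402
grip_force: 0.0
```

```bash
python3 - <<'E'
from h import *
s=status.read_state();rep((.603,.029),.095,s)
p=read_camera("wrist");save(p,"w3.png",(160,140,480,480),1.2)
E
```

```text
t 4.23 pos [0.6049 0.0268 0.0957] yang 103.4 tilt [-0. -0. -1.] q [ 0.    0.22  1.86 -0.    1.06 -1.8 ] w 0.402
phi 236.8 rad 0.0231 F [ 0.74  0.45 -0.03] Ftan 0.37
tool delta [0.0014 0.0026 0.0007]
```

View pics/w3.png

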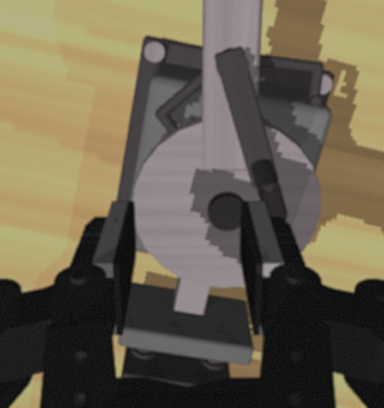

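```bash
python3 - <<'E'
from h import *
s=status.read_state()
p=read_camera("wrist");m=np.array(p["mount"]);print(m.round(3))
cr=lambda X:((proj(p,X,s)-[160,140])*1.2).round(0).tolist()
M=R.from_rotvec(s["tcp_rot"]).as_matrix()
for z in(-.0,-.005,-.01,-.02):
  L=np.array([[x,y,z] for y in(.017,) for x in(-.011,.011)]);print(z,cr(L@M.T+s["tool_pos"]))
u=np.array([np.cos(np.radians(193.3)),np.sin(np.radians(193.3))]);l=np.array([-u[1],u[0]])
for sg in(-1,1):
  e=lambda d:S+.062*u+d*(-u*np.cos(.3)+sg*l*np.sin(.3))
  for z in(.0875,.1125): print(sg,z,cr(np.array([[*e(.038),z],[*e(.046),z],[*e(.054),z]])))
print(cr(np.array([[*S,.0815],[*(S+.062*u),.0875]])))
E
```

```text
[[ 0.001  0.949  0.317  0.083]
 [ 1.    -0.001 -0.     0.   ]
 [ 0.     0.317 -0.949 -0.171]
 [ 0.     0.     0.     1.   ]]
-0.0 [[231.0, 215.0], [232.0, 163.0]]
-0.005 [[232.0, 222.0], [233.0, 169.0]]
-0.01 [[233.0, 229.0], [235.0, 174.0]]
-0.02 [[235.0, 243.0], [237.0, 186.0]]
-1 0.0875 [[256.0, 160.0], [261.0, 178.0], [266.0, 195.0]]
-1 0.1125 [[265.0, 188.0], [271.0, 208.0], [276.0, 227.0]]
1 0.0875 [[199.0, 160.0], [192.0, 178.0], [186.0, 195.0]]
1 0.1125 [[200.0, 188.0], [193.0, 208.0], [186.0, 227.0]]
[[224.0, 211.0], [230.0, 69.0]]
```

```bash
python3 - <<'E'
from h import *
p=read_camera("wrist");save(p,"w4.png",(300,230,440,370),4)
p=read_camera("side");save(p,"s4.png",(180,170,380,320),4)
a=cv2.imread("pics/w4.png");b=cv2.imread("pics/s4.png")
b=cv2.resize(b,(400,300));a=cv2.resize(a,(400,400));o=np.zeros((400,800,3),np.uint8);o[:,:400]=a;o[:300,400:]=b;cv2.imwrite("pics/v4.png",o)
E
```

```text
(no output)
```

View pics/v4.png

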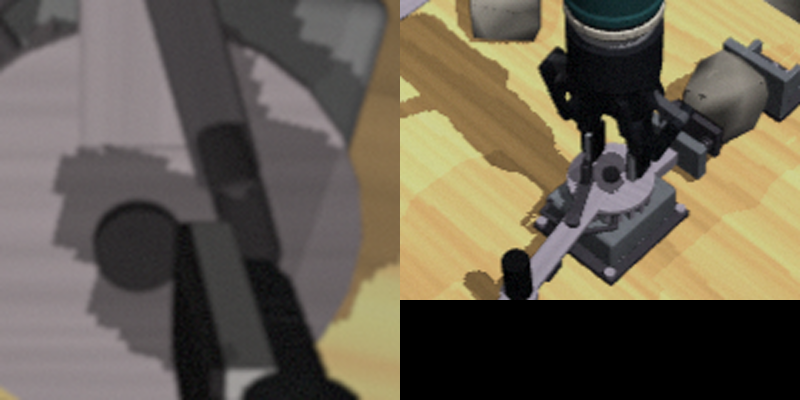

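```bash
python3 - <<'E'
from h import *
s=status.read_state();M=R.from_rotvec(s["tcp_rot"]).as_matrix()
pw=read_camera("wrist");ps=read_camera("side")
def tri(a,b):
    o1,d1=ray(pw,a,s);o2,d2=ray(ps,b)
    t=np.linalg.lstsq(np.stack([d1,-d2],1),o2-o1,rcond=None)[0]
    x,y=o1+d1*t[0],o2+d2*t[1];m=(x+y)/2;return m.round(4),np.linalg.norm(x-y).round(4),(M.T@(m-s["tool_pos"])).round(4)
# right finger (image right in wrist) and left finger
for a in((366,308),(380,308)):
  print(a,tri(a,(272,258)),tri(a,(275,258)))
print(tri((262,307),(296.5,260)))
for b in((272,258),(296.5,260)):
  for z in(.0957,.105,.115,.125): print(b,z,(M.T@(atz(ps,b,z)-s["tool_pos"])).round(4))
E
```

```text
(366, 308) (array([0.5953, 0.0499, 0.1024]), np.float64(0.011), array([ 0.0041,  0.0242, -0.0066])) (array([0.6027, 0.0526, 0.0913]), np.float64(0.0069), array([-0.0038,  0.0251,  0.0044]))
(380, 308) (array([0.6051, 0.0621, 0.0813]), np.float64(0.0083), array([-0.0083,  0.0338,  0.0145])) (array([0.6128, 0.0653, 0.0695]), np.float64(0.0039), array([-0.0166,  0.0351,  0.0262]))
(array([0.6029, 0.0047, 0.1224]), np.float64(0.0034), array([ 0.0072, -0.0216, -0.0266]))
(272, 258) 0.0957 [0.0056 0.0284 0.    ]
(272, 258) 0.105 [ 0.0118  0.0242 -0.0093]
(272, 258) 0.115 [ 0.0184  0.0197 -0.0193]
(272, 258) 0.125 [ 0.025   0.0152 -0.0293]
(296.5, 260) 0.0957 [-0.013  -0.0108  0.    ]
(296.5, 260) 0.105 [-0.0067 -0.0146 -0.0093]
(296.5, 260) 0.115 [ 0.0002 -0.0187 -0.0193]
(296.5, 260) 0.125 [ 0.007  -0.0227 -0.0293]
```

Call:
drive_tool --pt "0 0 0 0 0 -0.03 0.4" --pt "0 0 0 0 0 -0.01 0.2" --pt "0 0 0 0 0.03 0 0" --pt "0 0 0 0 0.026 0 0" --pt "0 0 0 0 0 0 0" --pt "0 0 0 0 0 0.02 0" --pt "0 0 0 0 0 0.02 0" --pt "0 0 0 0 0 0 0"

```text
time: 5.2
tool_pos: [0.5891, 0.0815, 0.0921]
tcp_rot: [0.368, -3.114, 0.0]
wrist_force: [-0.9, 0.3, 0.1]
width: 0.001
grip_force: 0.0
```

```bash
python3 - <<'E'
from h import *
s=status.read_state();rep((.603,.029),.094,s)
p=read_camera("wrist");save(p,"w5.png",(160,140,480,480),1.2)
M=R.from_rotvec(s["tcp_rot"]).as_matrix()
for z in(0,-.01,-.02): print(z,((proj(p,np.array([[.011,0,z],[-.011,0,z]])@M.T+s["tool_pos"],s)-[160,140])*1.2).round().tolist())
E
```

```text
t 5.2 pos [0.5891 0.0815 0.0921] yang 103.5 tilt [-0.006 -0.001 -1.   ] q [ 0.1   0.21  1.89 -0.    1.05 -1.71] w 0.001
phi 129.0 rad 0.0454 F [-0.88  0.33  0.08] Ftan 0.48
tool delta [-0.0013 -0.0543 -0.002 ]
0 [[187.0, 163.0], [187.0, 215.0]]
-0.01 [[187.0, 174.0], [187.0, 229.0]]
-0.02 [[187.0, 186.0], [187.0, 243.0]]
```

View pics/w5.png

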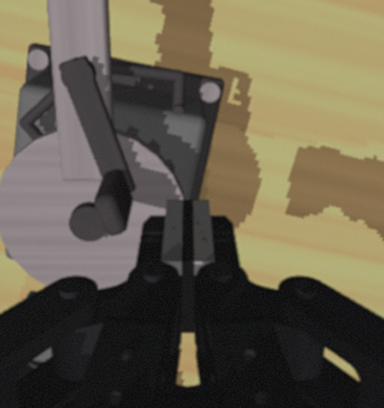

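Call:
drive_tool --pt "0 0 0 0 -0.006 0 0" --pt "0 0 0 0 -0.005 0 0" --pt "0 0 0 0 -0.004 0 0" --pt "0 0 0 0 -0.004 0 0" --pt "0 0 0 0 -0.003 0 0" --pt "0 0 0 0 0 0 0"

```text
time: 5.75
tool_pos: [0.5976, 0.0593, 0.0964]
tcp_rot: [-0.366, 3.119, -0.0]
wrist_force: [0.9, 0.1, 0.9]
width: 0.003
grip_force: 0.0
```

```bash
python3 - <<'E'
from h import *
s=status.read_state();rep((.603,.029),.094,s)
p=read_camera("wrist");a=p["color"][230:370,220:380,::-1];q=read_camera("side");b=q["color"][190:320,200:360,::-1]
cv2.imwrite("pics/v6.png",np.hstack([cv2.resize(a,(400,350),interpolation=2),cv2.resize(b,(400,350),interpolation=2)]))
E
```

```text
t 5.75 pos [0.5976 0.0593 0.0964] yang 103.4 tilt [ 0.001 -0.    -1.   ] q [ 0.06  0.21  1.87 -0.    1.05 -1.75] w 0.003
phi 146.6 rad 0.0239 F [0.9  0.07 0.94] Ftan -0.56
tool delta [ 0.0018 -0.0308  0.0024]
```

View pics/v6.png

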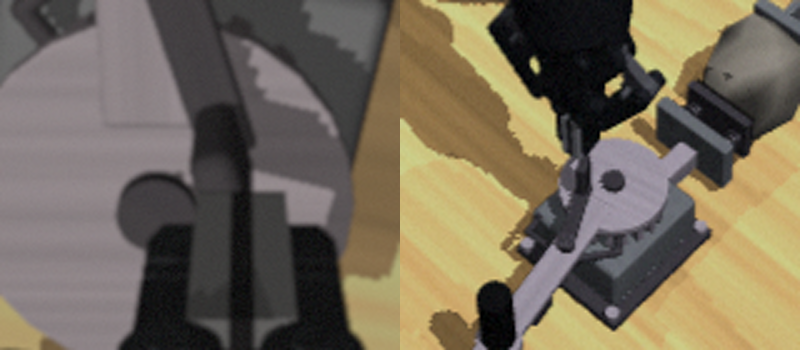

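```bash
python3 - <<'E'
from h import *
s=status.read_state();M=R.from_rotvec(s["tcp_rot"]).as_matrix()
pw=read_camera("wrist");ps=read_camera("side")
def tri(a,b):
    o1,d1=ray(pw,a,s);o2,d2=ray(ps,b)
    t=np.linalg.lstsq(np.stack([d1,-d2],1),o2-o1,rcond=None)[0]
    x,y=o1+d1*t[0],o2+d2*t[1];m=(x+y)/2;return m.round(4),np.linalg.norm(x-y).round(4),(M.T@(m-s["tool_pos"])).round(4)
print("tip",tri((316,306.8),(268,247.6)))
print("tabtop near end", tri((220+215/2.5,230+165/2.5),(200+182/2.5,190+160/2.69)))
for x,z in((.011,0),(0,0),(-.004,0),(.011,-.015),(.011,-.03)): 
  X=(np.array([[x,0,z]])@M.T+s["tool_pos"]);print(x,z,proj(pw,X,s).round(0),((proj(ps,X)-[200,190])*[2.5,2.69]+[400,0]).round(0))
E
```

```text
tip (array([0.5876, 0.0577, 0.125 ]), np.float64(0.001), array([ 0.0098, -0.0001, -0.0289]))
tabtop near end (array([0.5912, 0.0532, 0.1172]), np.float64(0.0074), array([ 0.0073, -0.0052, -0.0211]))
0.011 0 [[316. 276.]] [[570. 185.]]
0 0 [[316. 298.]] [[578. 174.]]
-0.004 0 [[316. 306.]] [[581. 170.]]
0.011 -0.015 [[316. 290.]] [[569. 170.]]
0.011 -0.03 [[316. 307.]] [[568. 156.]]
```

Call:
drive_tool --pt "0 0 0 0 0.013 0 0" --pt "0 0 0 0 0.013 0 0" --pt "0 0 0 0 0 0.004 0" --pt "0 0 0 0 0 0.004 0" --pt "0 0 0 0 0 0.003 0" --pt "0 0 0 0 0 0.002 0" --pt "0 0 0 0 0 0 0"

```text
time: 6.53
tool_pos: [0.5903, 0.0853, 0.0818]
tcp_rot: [0.367, -3.118, 0.0]
wrist_force: [-0.1, 0.1, -0.2]
width: 0.0
grip_force: 0.0
```

Call:
drive_tool --pt "0 0 0 0 0 0.002 0" --pt "0 0 0 0 0 0.002 0" --pt "0 0 0 0 0 0.002 0" --pt "0 0 0 0 0 0 0"

```text
time: 6.87
tool_pos: [0.5907, 0.0853, 0.0763]
tcp_rot: [0.367, -3.119, 0.0]
wrist_force: [1.3, -0.6, 0.1]
width: -0.002
grip_force: 0.0
```

Call:
drive_tool --pt "0 0 0 0 0 0.003 0" --pt "0 0 0 0 -0.006 0 0" --pt "0 0 0 0 -0.006 0 0" --pt "0 0 0 0 -0.003 0 0" --pt "0 0 0 0 -0.003 0 0"

```text
time: 7.28
tool_pos: [0.5957, 0.0678, 0.074]
tcp_rot: [-0.367, 3.119, 0.001]
wrist_force: [0.4, 1.1, 1.1]
width: 0.001
grip_force: 0.5
```

Call:
drive_tool --pt "0 0 0 0 -0.003 0 0" --pt "0 0 0 0 -0.003 0 0"

```text
time: 7.45
tool_pos: [0.5969, 0.0617, 0.074]
tcp_rot: [-0.367, 3.12, -0.0]
wrist_force: [0.4, 0.4, 0.4]
width: -0.002
grip_force: 0.3
```

Call:
drive_tool --pt "0 0 0 0 -0.003 0 0" --pt "0 0 0 0 -0.003 0 0"

```text
time: 7.62
tool_pos: [0.5979, 0.0558, 0.0737]
tcp_rot: [0.368, -3.12, 0.001]
wrist_force: [-0.2, 0.0, 0.2]
width: 0.0
grip_force: 0.0
```

```bash
cat >> h.py <<'E'
def lever(phi=193.3):
    u=np.array([np.cos(np.radians(phi)),np.sin(np.radians(phi))]);l=np.array([-u[1],u[0]])
    for n in("side","top","wrist"):
        s=status.read_state();p=read_camera(n)
        for m in masks_of(p,"tab")[:1]:
            ys,xs=np.nonzero(m["mask"]);print(n,round(m["score"],2),np.round(m["bbox"]),xs.mean().round(1),ys.mean().round(1),len(xs))
        for j in(-.3,0,.3):
            e=[[*(S+.062*u+d*(-u*np.cos(j)+l*np.sin(j))),z] for d,z in((0,.0875),(.046,.0875),(.046,.1125))]
            print("  ",j,proj(p,np.array(e),s).round(0).tolist())
E
python3 - <<'E'
from h import *
rep();lever()
E
```

```text
t 7.62 pos [0.5979 0.0558 0.0737] yang 103.4 tilt [-0. -0. -1.] q [ 0.05  0.24  1.89 -0.    1.01 -1.75] w 0.0
phi 154.1 rad 0.0219 F [-0.22  0.04  0.17] Ftan 0.06
side 0.91 [257. 252. 291. 293.] 275.9 272.4 365
   -0.3 [[266.0, 279.0], [273.0, 259.0], [273.0, 250.0]]
   0 [[266.0, 279.0], [280.0, 261.0], [280.0, 253.0]]
   0.3 [[266.0, 279.0], [286.0, 265.0], [286.0, 257.0]]
top 0.76 [288. 262. 313. 284.] 303.0 274.7 179
   -0.3 [[306.0, 282.0], [293.0, 261.0], [292.0, 259.0]]
   0 [[306.0, 282.0], [300.0, 258.0], [300.0, 256.0]]
   0.3 [[306.0, 282.0], [308.0, 257.0], [307.0, 255.0]]
wrist 0.82 [203. 189. 360. 362.] 276.0 256.5 6133
   -0.3 [[280.0, 209.0], [314.0, 310.0], [314.0, 342.0]]
   0 [[280.0, 209.0], [283.0, 314.0], [277.0, 346.0]]
   0.3 [[280.0, 209.0], [251.0, 310.0], [240.0, 341.0]]
```

Call:
drive_tool --pt "0 0 0 0 -0.003 0 0" --pt "0 0 0 0 -0.003 0 0" --pt "0 0 0 0 0 0 0"

```text
time: 8.17
tool_pos: [0.5994, 0.05, 0.0737]
tcp_rot: [-0.368, 3.12, -0.001]
wrist_force: [-1.0, 0.4, 0.2]
width: 0.001
grip_force: 0.0
```

Call:
drive_tool --pt "0 0 0 0 -0.003 0 0" --pt "0 0 0 0 -0.002 0 0" --pt "0 0 0 0 0 0 0"

```text
time: 8.42
tool_pos: [0.6004, 0.0466, 0.0737]
tcp_rot: [0.366, -3.12, -0.003]
wrist_force: [-1.2, 3.7, -1.0]
width: -0.005
grip_force: 2.0
```

```bash
python3 - <<'E'
from h import *
rep();lever()
E
```

```text
t 8.42 pos [0.6004 0.0466 0.0737] yang 103.4 tilt [-0.     0.002 -1.   ] q [ 0.03  0.24  1.89  0.    1.01 -1.77] w -0.005
phi 178.7 rad 0.0172 F [-1.2   3.65 -0.99] Ftan -3.62
side 0.81 [262. 255. 290. 296.] 277.8 273.9 354
   -0.3 [[266.0, 279.0], [273.0, 259.0], [273.0, 250.0]]
   0 [[266.0, 279.0], [280.0, 261.0], [280.0, 253.0]]
   0.3 [[266.0, 279.0], [286.0, 265.0], [286.0, 257.0]]
top 0.18 [291. 257. 320. 307.] 307.9 283.0 627
   -0.3 [[306.0, 282.0], [293.0, 261.0], [292.0, 259.0]]
   0 [[306.0, 282.0], [300.0, 258.0], [300.0, 256.0]]
   0.3 [[306.0, 282.0], [308.0, 257.0], [307.0, 255.0]]
wrist 0.59 [594. 452. 636. 480.] 621.1 468.5 843
   -0.3 [[306.0, 209.0], [338.0, 309.0], [341.0, 341.0]]
   0 [[306.0, 209.0], [306.0, 314.0], [305.0, 346.0]]
   0.3 [[306.0, 209.0], [274.0, 309.0], [268.0, 341.0]]
```

Call:
drive_tool --pt "0 0 0 0 0.01 0 0" --pt "0 0 0 0 0.005 -0.02 0" --pt "0 0 0 0 0 -0.04 0.4" --pt "0 0 0 0 0 -0.04 0.4" --pt "0 0 0 0 0 0 0.4" --pt "0 0 0 0 0 0 0.4"

```text
time: 9.22
tool_pos: [0.6, 0.0601, 0.1782]
tcp_rot: [-0.367, 3.112, -0.003]
wrist_force: [-0.2, 0.5, -0.2]
width: 0.399
grip_force: 0.0
```

```bash
python3 - <<'E'
from h import *
s=status.read_state();rep((.479,.0135),s=s);lever()
s=status.read_state();p=read_camera("wrist");save(p,"w7.png")
for m in masks_of(p,"knob")[:2]:
    ys,xs=np.nonzero(m["mask"]);print("knob",m["score"],m["bbox"],xs.mean(),ys.mean())
print(proj(p,[[.4765,.0125,.127],[*S,.0835]],s))
E
```

```text
t 9.22 pos [0.6    0.0601 0.1782] yang 103.5 tilt [ 0.008 -0.001 -1.   ] q [ 0.06  0.14  1.8  -0.    1.19 -1.75] w 0.399
phi 141.6 rad 0.0225 F [-0.24  0.45 -0.22] Ftan -0.21
tool delta [ 0.1285 -0.0172 -0.001 ]
side 0.46 [261. 255. 289. 294.] 277.1 273.8 405
   -0.3 [[266.0, 279.0], [273.0, 259.0], [273.0, 250.0]]
   0 [[266.0, 279.0], [280.0, 261.0], [280.0, 253.0]]
   0.3 [[266.0, 279.0], [286.0, 265.0], [286.0, 257.0]]
top 0.38 [294. 268. 329. 280.] 307.9 274.2 59
   -0.3 [[306.0, 282.0], [293.0, 261.0], [292.0, 259.0]]
   0 [[306.0, 282.0], [300.0, 258.0], [300.0, 256.0]]
   0.3 [[306.0, 282.0], [308.0, 257.0], [307.0, 255.0]]
wrist 0.92 [229. 162. 331. 264.] 274.9 204.2 2596
   -0.3 [[286.0, 175.0], [308.0, 242.0], [308.0, 255.0]]
   0 [[286.0, 175.0], [288.0, 245.0], [285.0, 258.0]]
   0.3 [[286.0, 175.0], [267.0, 242.0], [262.0, 255.0]]
knob 0.83 [227.5, 0.4, 347.6, 314.8] 284.68661745827984 182.05979888746256
knob 0.21 [224.5, 0.3, 370.6, 403.6] 288.8934580141205 207.84103199639478
[[276.42819028   9.99618899]
 [288.365514   265.68724159]]
```

View pics/w7.png

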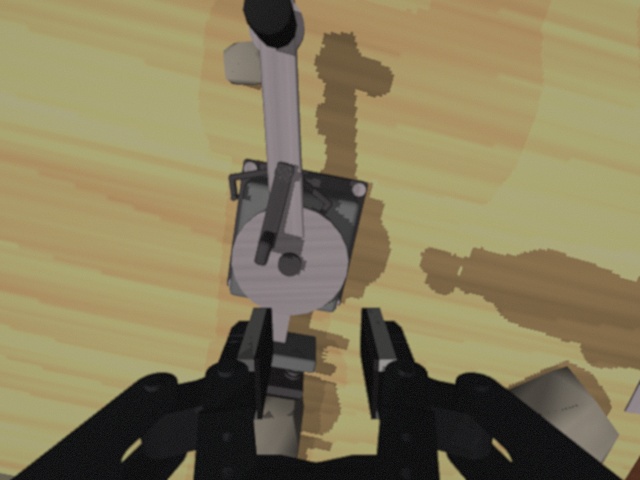

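The lever now sits left of the bar (tab at about (265,250)), so it has flipped over. The knob is at about (268,12).

Call:
drive_tool --pt "0 0 0 0.033 -0.0056 0 0.5" --pt "0 0 0 0.033 -0.0056 0 0.5" --pt "0 0 0 0.033 -0.0056 0 0.5" --pt "0 0 -1.5 0.032 -0.0055 0 0.5" --pt "0 0 0 0 0 0.03 0.5" --pt "0 0 0 0 0 0.02 0.5" --pt "0 0 0 0 0 0 0.5"

```text
time: 10.2
tool_pos: [0.4704, 0.0079, 0.1195]
tcp_rot: [0.406, -3.107, -0.002]
wrist_force: [-0.5, -0.1, -1.2]
width: 0.501
grip_force: 0.0
```

```bash
python3 - <<'E'
from h import *
s=status.read_state();rep((.4777,.0079),s=s)
p=read_camera("wrist");save(p,"w8.png",(160,140,480,480),1.2)
for b in masks_of(p,"knob")[:2]: print(b["score"],b["bbox"])
print(((proj(p,[[.4777,.0079,.127],[.4777,.0079,.0815]],s)-[160,140])*1.2).round())
E
```

```text
t 10.2 pos [0.4704 0.0079 0.1195] yang 104.9 tilt [-0.008  0.    -1.   ] q [-0.04 -0.05  2.11 -0.    1.09 -1.87] w 0.501
phi 194.6 rad 0.1521 F [-0.46 -0.09 -1.18] Ftan -0.03
tool delta [-0.0071 -0.0019 -0.0001]
0.96 [255.5, 235.1, 368.7, 460.1]
[[182. 216.]
 [183. 168.]]
```

View pics/w8.png

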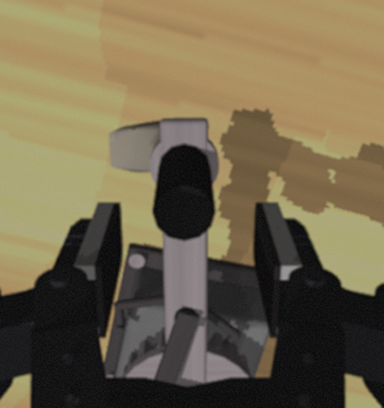

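The knob is centred between the fingers, its top at (184,208) in the crop against (182,216) predicted. I'll descend and cage it.

Call:
drive_tool --pt "0 0 0 -0.0045 -0.0015 0.02 0.5" --pt "0 0 0 0 0 0.015 0.5" --pt "0 0 0 0 0 0.01 0.4" --pt "0 0 0 0 0 0 0.3" --pt "0 0 0 0 0 0 0.3" --pt "0 0 0 0 0 0 0.3" --force 20

```text
time: 10.8
tool_pos: [0.4803, 0.0081, 0.0797]
tcp_rot: [-0.408, 3.114, 0.0]
wrist_force: [-0.6, 1.0, -0.1]
width: 0.303
grip_force: 0.5
```

Call:
drive_tool --pt "0 0 -4 0 -0.01 0 0.3" --pt "0 0 -4 0 -0.01 0 0.3" --pt "0 0 -4 0 -0.01 0 0.3"

```text
time: 11.05
tool_pos: [0.4904, -0.0205, 0.0802]
tcp_rot: [-0.737, 3.051, -0.001]
wrist_force: [-0.0, 0.1, -0.3]
width: 0.297
grip_force: 0.0
```

```bash
python3 - <<'E'
from h import *
rep()
E
```

```text
t 11.05 pos [ 0.4904 -0.0205  0.0802] yang 117.2 tilt [ 0.002  0.    -1.   ] q [-0.09  0.03  2.12  0.    1.   -2.14] w 0.297
phi 207.7 rad 0.1436 F [-0.03  0.06 -0.28] Ftan -0.07
```

Call:
drive_tool --pt "0 0 -4 0.002 -0.01 0.003 0.3" --pt "0 0 -4 0.002 -0.01 0.002 0.3" --pt "0 0 -4 0 -0.01 0 0.3"

```text
time: 11.3
tool_pos: [0.5017, -0.0482, 0.0748]
tcp_rot: [-1.051, 2.959, 0.001]
wrist_force: [-0.2, 4.0, -0.3]
width: 0.299
grip_force: 0.9
```

```bash
cat >> h.py <<'E'
def knob():
    from scipy.optimize import minimize_scalar
    for n in("side","top"):
        p=read_camera(n)
        for h in("knob","handle"):
            for b in masks_of(p,h)[:1]:
                print(n,h,round(b["score"],2),np.round(b["bbox"]))
    for phi in range(100,250,12):
        pass
E
python3 - <<'E'
from h import *
rep();knob()
s=status.read_state();p=read_camera("wrist")
for b in masks_of(p,"knob")[:2]: print(round(b["score"],2),np.round(b["bbox"]))
E
```

```text
t 11.3 pos [ 0.5017 -0.0482  0.0748] yang 129.1 tilt [ 0.001  0.001 -1.   ] q [-0.15  0.06  2.09  0.    0.99 -2.4 ] w 0.299
phi 219.2 rad 0.1495 F [-0.17  3.96 -0.27] Ftan -3.18
side knob 0.69 [267. 247. 307. 340.]
side handle 0.62 [264. 248. 307. 339.]
top knob 0.95 [278. 231. 320. 279.]
top handle 0.81 [275. 228. 323. 281.]
0.68 [269. 261. 361. 461.]
```

Call:
drive_tool --pt "0 0 -2 -0.0005 -0.008 0 0.3" --pt "0 0 -2 -0.001 -0.008 0 0.3" --pt "0 0 -1 -0.001 -0.008 0 0.3"

```text
time: 11.95
tool_pos: [0.5178, -0.064, 0.0735]
tcp_rot: [1.177, -2.911, -0.002]
wrist_force: [-1.5, 0.7, 0.7]
width: 0.3
grip_force: 0.4
```

```bash
python3 - <<'E'
from h import *
rep()
E
```

```text
t 11.95 pos [ 0.5178 -0.064   0.0735] yang 134.0 tilt [-0.002  0.    -1.   ] q [-0.17  0.1   2.06  0.    0.99 -2.51] w 0.3
phi 227.9 rad 0.1487 F [-1.54  0.69  0.7 ] Ftan -1.6
```

Call:
drive_tool --pt "0 0 0 -0.001 -0.008 0 0.3" --pt "0 0 0 -0.0015 -0.008 0 0.3"

```text
time: 12.12
tool_pos: [0.5309, -0.0741, 0.0734]
tcp_rot: [1.174, -2.912, -0.002]
wrist_force: [-2.6, 0.8, 1.1]
width: 0.304
grip_force: 1.4
```

```bash
python3 - <<'E'
from h import *
rep()
E
```

```text
t 12.12 pos [ 0.5309 -0.0741  0.0734] yang 133.9 tilt [-0.002  0.001 -1.   ] q [-0.19  0.12  2.03  0.    0.99 -2.52] w 0.304
phi 234.2 rad 0.1483 F [-2.61  0.78  1.11] Ftan -2.57
```

Call:
drive_tool --pt "0 0 0 0.001 0.009 0 0.3" --pt "0 0 2 0.001 0.009 0 0.3" --pt "0 0 4 0.001 0.01 0 0.3" --pt "0 0 4 0 0.01 0 0.3" --pt "0 0 4 0 0.01 0 0.3"

```text
time: 12.53
tool_pos: [0.4987, -0.0412, 0.0741]
tcp_rot: [-0.806, 3.035, -0.006]
wrist_force: [0.6, -8.1, -1.2]
width: 0.303
grip_force: 3.8
```

```bash
python3 - <<'E'
from h import *
rep()
E
```

```text
t 12.53 pos [ 0.4987 -0.0412  0.0741] yang 119.7 tilt [ 0.002 -0.004 -1.   ] q [-0.13  0.05  2.1  -0.    0.98 -2.22] w 0.303
phi 216.3 rad 0.1476 F [ 0.55 -8.09 -1.22] Ftan 6.85
```

Call:
drive_tool --pt "0 0 4 0 0.01 0 0.3" --pt "0 0 4 0 0.01 0 0.3" --pt "0 0 4 0 0.01 0 0.3" --pt "0 0 4 0 0.01 0 0.3" --pt "0 0 4 0 0.01 0 0.3" --pt "0 0 4 0 0.01 0 0.3"

```text
time: 13.03
tool_pos: [0.476, 0.0147, 0.0735]
tcp_rot: [0.158, -3.134, 0.006]
wrist_force: [-4.2, -8.3, 2.6]
width: 0.301
grip_force: 4.0
```

```bash
python3 - <<'E'
from h import *
rep()
E
```

```text
t 13.03 pos [0.476  0.0147 0.0735] yang 95.8 tilt [-0.003 -0.004 -1.   ] q [-0.02  0.01  2.15 -0.    0.99 -1.69] w 0.301
phi 192.6 rad 0.1451 F [-4.21 -8.32  2.62] Ftan 7.2
```

Call:
drive_tool --pt "0 0 3 0 0.01 0 0.3" --pt "0 0 3 0 0.01 0 0.3" --pt "0 0 3 0 0.01 0 0.3" --pt "0 0 3 0 0.01 0 0.3"

```text
time: 13.37
tool_pos: [0.4738, 0.0548, 0.073]
tcp_rot: [-0.17, -3.132, 0.006]
wrist_force: [-6.3, -7.4, 2.7]
width: 0.302
grip_force: 3.9
```

```bash
python3 - <<'E'
from h import *
rep()
E
```

```text
t 13.37 pos [0.4738 0.0548 0.073 ] yang 83.8 tilt [-0.006 -0.004 -1.   ] q [ 0.07  0.02  2.14 -0.    0.99 -1.4 ] w 0.302
phi 176.6 rad 0.144 F [-6.27 -7.37  2.68] Ftan 7.73
```

Call:
drive_tool --pt "0 0 4 0 0.01 0 0.3" --pt "0 0 4 0 0.01 0 0.3" --pt "0 0 4 0 0.01 0 0.3"

```text
time: 13.62
tool_pos: [0.4788, 0.0845, 0.0729]
tcp_rot: [-0.497, -3.096, 0.007]
wrist_force: [-5.3, -6.5, 1.9]
width: 0.297
grip_force: 3.8
```

```bash
python3 - <<'E'
from h import *
rep()
E
```

```text
t 13.62 pos [0.4788 0.0845 0.0729] yang 71.8 tilt [-0.006 -0.003 -1.   ] q [ 0.13  0.03  2.12 -0.    0.99 -1.13] w 0.297
phi 164.6 rad 0.144 F [-5.34 -6.53  1.92] Ftan 7.72
```

Call:
drive_tool --pt "0 0 3 0.001 0.01 0 0.3" --pt "0 0 3 0.001 0.01 0 0.3" --pt "0 0 3 0 0.01 0 0.3"

```text
time: 13.87
tool_pos: [0.489, 0.1128, 0.0729]
tcp_rot: [-0.737, -3.051, 0.007]
wrist_force: [-1.5, -8.2, 0.6]
width: 0.3
grip_force: 4.1
```

```bash
python3 - <<'E'
from h import *
rep()
E
```

```text
t 13.87 pos [0.489  0.1128 0.0729] yang 62.8 tilt [-0.003 -0.004 -1.   ] q [ 0.18  0.06  2.09 -0.    0.99 -0.91] w 0.3
phi 152.6 rad 0.1448 F [-1.48 -8.2   0.63] Ftan 7.96
```

Call:
drive_tool --pt "0 0 4 0 0.01 0 0.3" --pt "0 0 4 0 0.01 0 0.3" --pt "0 0 4 0 0.01 0 0.3"

```text
time: 14.12
tool_pos: [0.505, 0.1375, 0.0729]
tcp_rot: [-1.053, -2.959, 0.01]
wrist_force: [-2.1, -10.4, -0.2]
width: 0.3
grip_force: 4.6
```

```bash
python3 - <<'E'
from h import *
rep()
E
```

```text
t 14.12 pos [0.505  0.1375 0.0729] yang 50.8 tilt [-0.003 -0.006 -1.   ] q [ 0.22  0.1   2.05 -0.01  0.99 -0.66] w 0.3
phi 141.0 rad 0.145 F [ -2.11 -10.43  -0.2 ] Ftan 9.43
```

Call:
drive_tool --pt "0 0 0 0 0 0 0.3" --pt "0 0 0 0 0 0 0.3" --pt "0 0 0 0 0 0 0.3"

```text
time: 14.37
tool_pos: [0.5053, 0.1383, 0.073]
tcp_rot: [-1.049, -2.96, 0.006]
wrist_force: [-0.1, -6.7, 0.1]
width: 0.3
grip_force: 2.7
```

```bash
python3 - <<'E'
from h import *
rep()
pt=read_camera("top");save(pt,"t9.png")
rep()
E
```

```text
t 14.37 pos [0.5053 0.1383 0.073 ] yang 51.0 tilt [-0.002 -0.003 -1.   ] q [ 0.22  0.1   2.05 -0.    0.99 -0.67] w 0.3
phi 140.6 rad 0.1453 F [-0.15 -6.7   0.08] Ftan 5.28
t 14.42 pos [0.5052 0.1383 0.073 ] yang 51.0 tilt [-0.002 -0.003 -1.   ] q [ 0.22  0.1   2.05 -0.    0.99 -0.67] w 0.297
phi 140.7 rad 0.1453 F [-0.62 -5.87 -1.42] Ftan 4.93
```

Call:
drive_tool --pt "0 0 2 0 0.005 0 0.3" --pt "0 0 2 0 0.005 0 0.3" --pt "0 0 2 0 0.005 0 0.3"

```text
time: 14.67
tool_pos: [0.5141, 0.1483, 0.0729]
tcp_rot: [-1.204, -2.9, 0.011]
wrist_force: [-2.0, -11.2, 2.6]
width: 0.301
grip_force: 5.0
```

```bash
python3 - <<'E'
from h import *
rep()
E
```

```text
t 14.67 pos [0.5141 0.1483 0.0729] yang 44.9 tilt [-0.004 -0.006 -1.   ] q [ 0.24  0.13  2.03 -0.01  1.   -0.54] w 0.301
phi 135.4 rad 0.1453 F [ -1.96 -11.18   2.62] Ftan 9.33
```

Call:
drive_tool --pt "0 0 1 0 0.003 0 0.3" --pt "0 0 1 0 0.003 0 0.3"

```text
time: 14.83
tool_pos: [0.5182, 0.1523, 0.0729]
tcp_rot: [-1.253, -2.878, 0.012]
wrist_force: [-3.4, -11.2, 2.8]
width: 0.3
grip_force: 5.2
```

```bash
python3 - <<'E'
from h import *
rep()
E
```

```text
t 14.83 pos [0.5182 0.1523 0.0729] yang 42.9 tilt [-0.005 -0.006 -1.   ] q [ 0.24  0.13  2.01 -0.01  1.   -0.5 ] w 0.3
phi 133.1 rad 0.1454 F [ -3.43 -11.19   2.83] Ftan 10.15
```

Call:
drive_tool --pt "0 0 0 0 0 0 0.3" --pt "0 0 0 0 0 0 0.3" --pt "0 0 0 0 0 0 0.3"

```text
time: 15.08
tool_pos: [0.5186, 0.1527, 0.0729]
tcp_rot: [-1.253, -2.879, 0.01]
wrist_force: [-1.5, -9.6, 1.6]
width: 0.298
grip_force: 4.1
```

```bash
python3 - <<'E'
from h import *
rep()
for i in range(5):
    read_camera("top");rep()
E
```

```text
t 15.08 pos [0.5186 0.1527 0.0729] yang 43.0 tilt [-0.004 -0.005 -1.   ] q [ 0.24  0.13  2.01 -0.    1.   -0.5 ] w 0.298
phi 132.9 rad 0.1454 F [-1.55 -9.56  1.57] Ftan 7.64
t 15.13 pos [0.5185 0.1527 0.0729] yang 43.0 tilt [-0.004 -0.005 -1.   ] q [ 0.24  0.13  2.02 -0.    1.   -0.5 ] w 0.299
phi 132.9 rad 0.1455 F [-2.16 -9.43  2.53] Ftan 8.0
t 15.18 pos [0.5185 0.1527 0.0729] yang 43.0 tilt [-0.004 -0.005 -1.   ] q [ 0.24  0.13  2.02 -0.    1.   -0.5 ] w 0.302
phi 132.9 rad 0.1454 F [-2.19 -9.16  0.93] Ftan 7.84
t 15.23 pos [0.5185 0.1527 0.0729] yang 43.0 tilt [-0.004 -0.005 -1.   ] q [ 0.24  0.13  2.02 -0.    1.   -0.5 ] w 0.302
phi 132.9 rad 0.1454 F [ -2.44 -10.4    1.45] Ftan 8.87
t 15.28 pos [0.5185 0.1527 0.0729] yang 43.0 tilt [-0.004 -0.005 -1.   ] q [ 0.24  0.13  2.02 -0.    1.   -0.5 ] w 0.295
phi 132.9 rad 0.1455 F [-2.29 -8.63  1.22] Ftan 7.56
t 15.33 pos [0.5185 0.1527 0.0729] yang 43.0 tilt [-0.004 -0.005 -1.   ] q [ 0.24  0.13  2.02 -0.    1.   -0.5 ] w 0.301
phi 132.9 rad 0.1454 F [-2.95 -9.1   2.05] Ftan 8.36
```

Call:
drive_tool --pt "0 0 0 0 -0.003 0 0.5" --pt "0 0 0 0 0 0 0.5" --pt "0 0 0 0 0 0 0.5" --pt "0 0 0 0 0 -0.02 0.5" --pt "0 0 0 0 0 -0.03 0.5" --pt "0 0 0 0 0 -0.04 0.5" --pt "0 0 0 0 0 -0.04 0.5" --pt "0 0 0 0 0 -0.02 0.5"

```text
time: 16.0
tool_pos: [0.5212, 0.1546, 0.2298]
tcp_rot: [1.251, 2.875, 0.009]
wrist_force: [0.9, -0.3, 0.9]
width: 0.498
grip_force: 0.0
```

Call:
drive_tool --pt "0 0 0 0.02 0.03 0 0.5" --pt "0 0 0 0.02 0.03 0 0.5" --pt "0 0 0 0.02 0.03 0 0.5" --pt "0 0 0 0.02 0.03 0 0.5" --pt "0 0 0 0 0 0 0.5" --pt "0 0 0 0 0 0 0.5"

```text
time: 16.5
tool_pos: [0.5519, 0.2959, 0.2235]
tcp_rot: [-1.25, -2.882, -0.0]
wrist_force: [0.2, -0.2, -0.6]
width: 0.497
grip_force: 0.0
```

```bash
python3 - <<'E'
from h import *
rep()
a=cv2.imread("pics/top.png");p=read_camera("top");save(p,"t10.png");b=p["color"][...,::-1]
for o in("stone","chip","clamp","boulder","knob","handle"):
    for m in masks_of(p,o)[:1]:
        ys,xs=np.nonzero(m["mask"]);print(o,round(m["score"],2),np.round(m["bbox"],1),xs.mean().round(1),ys.mean().round(1))
# jaw column profile: brightness along rows at cols 290..305, before/after
for im in(a,b): print(im[140:235,288:306].mean((1,2)).round().astype(int).tolist())
E
```

```text
t 16.5 pos [0.5519 0.2959 0.2235] yang 43.1 tilt [-0.  0. -1.] q [ 0.45  0.16  1.69  0.    1.29 -0.3 ] w 0.497
phi 104.7 rad 0.2582 F [ 0.23 -0.2  -0.61] Ftan -0.17
stone 0.69 [279.7 149.3 311.2 182.2] 294.1 164.3
chip 0.82 [324.9 305.  342.5 325.1] 332.4 315.6
clamp 0.85 [234.6 181.5 325.1 323. ] 292.1 250.3
boulder 0.87 [135.6 173.1 189.3 227.4] 160.2 199.6
knob 0.93 [234.6 229.6 320.6 319.2] 283.1 267.5
handle 0.95 [232.  227.1 322.8 318.6] 283.2 267.6
[61, 79, 102, 106, 106, 104, 92, 66, 57, 57, 62, 74, 88, 100, 109, 114, 115, 117, 119, 120, 121, 122, 121, 122, 123, 122, 123, 122, 123, 122, 122, 121, 120, 120, 119, 118, 118, 117, 116, 114, 113, 104, 98, 91, 85, 78, 72, 68, 67, 76, 81, 80, 74, 63, 60, 63, 62, 72, 85, 90, 102, 97, 94, 104, 106, 106, 106, 99, 68, 54, 67, 89, 97, 121, 128, 129, 128, 129, 127, 122, 120, 119, 117, 114, 114, 115, 113, 107, 95, 93, 124, 135, 141, 142, 141]
[63, 82, 106, 110, 110, 110, 96, 76, 80, 93, 106, 115, 117, 120, 122, 123, 124, 125, 125, 127, 126, 127, 127, 126, 126, 126, 125, 126, 125, 125, 124, 123, 122, 121, 121, 118, 117, 110, 102, 97, 87, 75, 76, 84, 86, 85, 75, 68, 67, 68, 68, 79, 89, 107, 111, 111, 111, 109, 85, 66, 62, 91, 100, 107, 120, 128, 130, 131, 131, 132, 133, 133, 132, 133, 132, 134, 133, 134, 132, 128, 125, 123, 122, 118, 118, 119, 117, 111, 98, 95, 128, 139, 144, 146, 148]
```

```bash
python3 - <<'E'
from h import *
p=read_camera("top")
a=cv2.cvtColor(cv2.imread("pics/top.png"),6).astype(np.float32);b=cv2.cvtColor(np.ascontiguousarray(p["color"][...,::-1]),6).astype(np.float32)
def up(i): return cv2.resize(i[120:240,260:330],None,fx=8,fy=8,interpolation=2)
A,B=up(a),up(b)
for n,(r0,r1,c0,c1) in {"block":(200,213,282,314),"blocknear":(205,213,282,314),"pad":(187,196,285,312),"padtop":(186,193,285,311),"stone":(155,180,284,308),"stop":(128,146,276,316)}.items():
    t=A[(r0-120)*8:(r1-120)*8,(c0-260)*8:(c1-260)*8]
    m=cv2.matchTemplate(B,t,cv2.TM_CCOEFF_NORMED);_,v,_,l=cv2.minMaxLoc(m)
    print(n,round(v,3),l[0]/8-(c0-260),l[1]/8-(r0-120))
for z in(.05,.065,.075):
    print(z,[np.round(np.linalg.norm(atz(p,(298,r),z)-atz(p,(298,r+1),z))*1000,2) for r in(165,190,207)])
E
```

```text
block 0.835 -0.625 -9.25
blocknear 0.964 -0.375 -9.5
pad 0.9 -0.375 -6.125
padtop 0.745 0.375 -5.875
stone 0.973 -0.125 -3.375
stop 0.997 0.0 0.0
0.05 [np.float64(2.06), np.float64(2.02), np.float64(1.99)]
0.065 [np.float64(2.03), np.float64(1.99), np.float64(1.97)]
0.075 [np.float64(2.01), np.float64(1.97), np.float64(1.95)]
```

```bash
python3 -c "
from workcell import workorder;print(workorder.finish_job())"
```

```text
the job is handed in; nothing more can be done
None
```

I flipped the lever, felt the handle free-wheel anticlockwise at about 1.6–3 N, and wound the clamp clockwise in one stroke. It ended at about 10 N at the knob, at the top of the firm range: I estimate 33–50 N on the stone. The handle is free, the gripper is clear, nothing I checked had shifted (chip and boulder), and the job is handed in; no verdict came back.

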